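# Load the last brush and lay the retaining bar across the drying cradle

## Robot

A 6-joint arm with a two-finger parallel gripper is mounted at the origin on the work surface. World frame = base frame: x ahead of the robot, y to its left, z up, the work surface at z = 0. Lengths are in m, angles in rad, forces in N, time in s.
With the tool pointing down it reaches from about 0.375 to 0.9 m from the base axis. Payload 3.1 kg.
Tool frame: the origin (TCP) lies midway between the tips of the shut fingers; the grasp point (between the pads) lies 19 mm behind it; z points along the fingers, y is the line along which they close (so a half turn about z gives the same grasp; the last joint's range is limited). The gripper opens to 87 mm and grips with 3 to 60 N. Pads are 19 mm wide; open, the fingers measure 117 mm over their backs; the gripper's body (75 mm by 190 mm) begins 51 mm behind the grasp point.
Start: joints at [-1.3, 0.527, 1.433, -0, 1.181, -0.178], TCP at [0.271, -0.563, 0.223] pointing down, gripper open.
Joint ranges: [-3.08, 3.08], [-0.75, 2.2], [0.22, 2.44], [-1.43, 4.57], [0, 2.65], [-2.85, 2.85]. Speed limits (rad/s): [2.79, 2.79, 3.14, 3.14, 3.14, 3.14].

## Interface

Orientations are given as a unit quaternion [x, y, z, w].
In Python, from rig import robot gives the robot as it stands.
- The arm moves only by the shell command python3 -m jog 'ROWS' [FORCE]. ROWS is a JSON object of lists of equal length, an entry for each row: "dp": the shift along the tool's x, y, z in mm, a list of three; "delta_rot": the turn, a rotation vector about the tool's x, y, z in rad, a list of three; "gripper": the opening, from -1 (shut) to 1 (fully open). A call has 1 to 12 rows; each row is the pose to reach, as a shift and turn from the pose commanded when the call began, along the tool's axes at that moment; what a row does not reach only later rows make up. A row lasts 1/10 s, in which the tool goes at most 50 mm and 8.59 degrees, less where a joint would pass 70% of its speed; a pose out of reach is approached as far as the arm can. A call with a gripper value outside its range is refused whole. The fingers move at their own pace and stop on an object; FORCE is the grip in N (left out, the last holds). Time passes only in rows, so rows that repeat a pose let the fingers close. It gives the time, the measured TCP pose, the force, the opening and the grip force at its end, in the units of the state.
- robot.get_obs(): the state, without advancing time (a new reading comes with each control period).
- robot.camera(name): name is "side" or "top"; returns the picture (480x640x3 uint8, red, green, blue); there is no depth.
- robot.camera_model(name): a dict with "fx", "fy", "cx", "cy" (pixels), "xyz" and "orientation" of the camera in the world. Camera axes: x right, y down, z forward; pixel columns grow to the right and rows downward; lengths in m; the calibration is good to about 2 mm. A picture is of the moment at which its call begins. camera_model takes no time and is no camera call.
- robot.hand_in(): hands the job in; it is judged then, once.
Trained networks look in the newest picture that a camera, given by its name, has taken for a name from the list of things; names that differ only in an ending like _2 or _b are one class to them, and where a whole thing is asked for, a point or a joint stands for the part that bears it (a point fixed in the world has none). Each returns a list of dicts, best first, with "score" (0 to 1); they miss things now and then, are a little off and sometimes report something else, mostly with a low value. They report only what shows in the picture. A call takes as long as a camera call. They do not tell look-alikes from the thing itself.
- robot.search_frame(name, camera): "rect" ([left, top, right, bottom] in pixels, round what is visible of it).
The state is a dict: "time": time; "q": joint angles; "joint_velocities": joint speeds; "joint_torque": joint torques, N m; "position": TCP position; "tool_rot": TCP orientation; "ft_force": force on the tool from outside, world axes, zero at the start; "moment": the same for the moment, N m; "grip_width": finger opening in m; "grip_force": force on a finger pad.
Only numpy, scipy, OpenCV 4.12 (cv2) and the standard library are available. Lean on these libraries where they do the work, as an engineer would, in place of code of your own. Each camera call takes 0.05 s, during which the arm holds its last target. There are 200 camera calls.

## Task

Lay the red-handled brush in the empty middle slot of the wooden drying cradle, down in both combs, with its bristles pointing the same way as, and roughly level with, its two neighbours. Then lay the blue retaining bar across the cradle's two forked end posts, felt side down and about centred, so that it rests fully home in both forks above the brushes. Set both pieces down gently rather than dropping them, keep the two loaded brushes in their slots, and leave the other things on the bench where they are.

Things in the scene. Friction and masses are not known exactly. Their poses are not given: they have to be found in the camera images.
- cradle: dark wooden cradle, fixed; origin under the centre of its base (120 x by 200 y by 12 high). Two thin brown combs along y at x = -35, +35 (10 thick): slots at y = -50, 0, +50, 26 wide, floor 30 high, pointed teeth to 48. Posts at y = -88, +88 (14 thick) end in forks: see bar_seat. Brushes lie along x, bristles to +x
- middle_slot (a point): centre of the empty middle slot, midway between the combs, at the height of the slot floor (30 above the bench); axes as the cradle. The seated brush's origin belongs here, its x along +x
- bar_seat (a point): midway between the two forks, at the height of their seats (56 above the bench); axes as the cradle. Fork gap 32 wide in x, cheeks flaring from height 66 to 81 (mouth 52 wide). The laid bar's origin belongs here, its x along the cradle's y, either way round
- red_brush: loose brush with a red handle, 50 g, flat on the bench at the start; lies along its x axis, bristle tip towards +x, origin under the middle of the handle: handle 130 long, 16 x 16 square, then a 16 long dark metal ferrule and a tapering bristle tuft (tip 129 from the origin)
- red_brush_tip (a point): bristle tip of the red brush
- bar: loose blue wooden retaining bar, 200 long (its x), 22 wide (y), 30 high (z), about 140 g, grey felt underside; origin at the centre of its underside. Flat on the bench at the start. When laid it is 10 above the brush handles, so hold it by its upper 20
- left_brush: pale-handled brush already in the cradle's slot at y = +50; lies along its x axis, bristle tip towards +x, origin under the middle of the handle: handle 130 long, 16 x 16 square, then a 16 long dark metal ferrule and a tapering bristle tuft (tip 129 from the origin)
- right_brush: pale-handled brush already in the cradle's slot at y = -50; lies along its x axis, bristle tip towards +x, origin under the middle of the handle: handle 130 long, 16 x 16 square, then a 16 long dark metal ferrule and a tapering bristle tuft (tip 129 from the origin)
- dark_brush: bystander: black-handled brush of the same shape flat on the bench; lies along its x axis, bristle tip towards +x, origin under the middle of the handle: handle 130 long, 16 x 16 square, then a 16 long dark metal ferrule and a tapering bristle tuft (tip 129 from the origin)
- bowl: bystander: blue ceramic bowl, 110 across, 45 high, origin under its centre
- jar: bystander: amber glue jar with a white cap, 64 across, 85 high, origin under its centre
- cup: bystander: white ceramic cup, 72 across, 80 high, origin under its centre
- comb: bystander: flat brass hair comb, 110 long (y), 50 wide, 8 thick, origin under its spine
Things that resemble listed ones, but are neither listed nor needed, are in the scene too. There is more than one size of the bar; the job needs the smaller.

How it is judged:
By the outcome, as a careful person would: the job done as asked, in the order asked, and still so for the second after the job is handed in, with the robot touching nothing.
It also fails if it takes over 53 s, if anything falls off the work surface, if the arm or the gripper's body presses on something with over 40 N, if the wrist force passes 120 N, or if a joint passes its speed limit or range.

## Working session

There is one attempt and no reset: what is moved stays moved. The work goes in short steps, Python scripts to look and compute and a shell command to move; the robot and the scene stay as the last step left them, time stands still between calls to the robot, and variables do not carry over. Pictures are saved under pics/ and viewed, at most 11 in all, crops included, and the job is handed in when it is done.

```bash
mkdir -p pics; python3 - <<'E'
from rig import robot
import cv2
for c in("top","side"):
    cv2.imwrite(f"pics/{c}0.png",robot.camera(c)[:,:,::-1]); print(c,robot.camera_model(c))
    for n in("red_brush","bar","cradle","left_brush"):
        print(n,[(round(d["score"],2),[round(v) for v in d["rect"]]) for d in robot.search_frame(n,c)][:5])
o=robot.get_obs();print(o)
E
```

```text
top {'fx': 478.11074833625815, 'fy': 478.11074833625815, 'cx': 325.1937924458065, 'cy': 241.37818243765207, 'xyz': array([ 0.33949911, -0.01465166,  1.43161935]), 'orientation': array([ 0.71028012, -0.69958115,  0.05170196, -0.05844044])}
red_brush [(0.69, [403, 228, 424, 288])]
bar [(0.95, [218, 198, 229, 261]), (0.73, [179, 305, 275, 343])]
cradle [(0.77, [274, 225, 348, 274]), (0.17, [467, 222, 491, 245])]
left_brush [(0.76, [286, 210, 303, 267]), (0.22, [400, 227, 424, 288])]
side {'fx': 622.9225791980801, 'fy': 622.9225791980801, 'cx': 323.7598079195557, 'cy': 242.9363542098503, 'xyz': array([0.41820982, 1.21215918, 0.73953141]), 'orientation': array([-0.05962883,  0.85731173, -0.51075934,  0.02420522])}
red_brush [(0.56, [311, 209, 380, 231])]
bar [(0.96, [417, 304, 462, 408])]
cradle [(0.91, [301, 234, 362, 310])]
left_brush [(0.83, [271, 276, 361, 286])]
{'time': 0.5, 'q': array([-1.30048926e+00,  5.27524620e-01,  1.43276316e+00,  4.10330338e-05,
        1.18140860e+00, -1.78492740e-01]), 'joint_velocities': array([-8.40259231e-04, -9.83437779e-05, -1.20534554e-03,  2.06112330e-03,
       -2.57460567e-04, -2.03395168e-04]), 'joint_torque': array([-3.50093542e-04, -4.39602792e+01, -1.76790386e+01,  6.34237099e-02,
        5.15584869e-02, -3.52208997e-05]), 'position': array([ 0.27120299, -0.56302742,  0.22251311]), 'tool_rot': array([ 9.74929549e-01,  2.22513758e-01,  1.65804103e-05, -5.26756103e-05]), 'ft_force': array([0.3787589 , 0.38484055, 0.73808643]), 'moment': array([ 0.03430243, -0.00170387,  0.03873828]), 'grip_force': 0.0, 'grip_width': 0.08677021508589013}
```

View pics/top0.png

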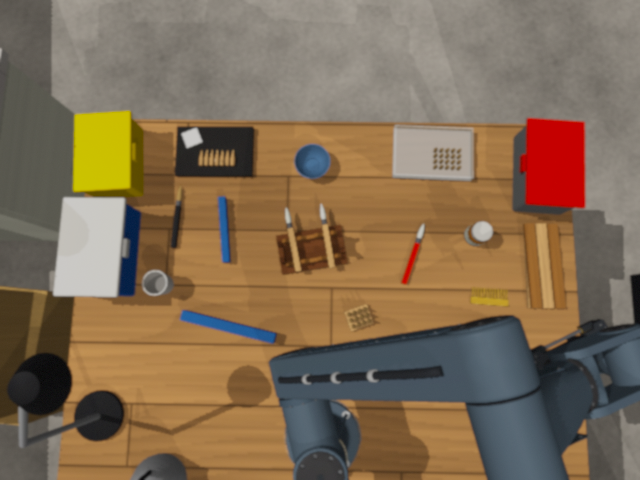

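View pics/side0.png

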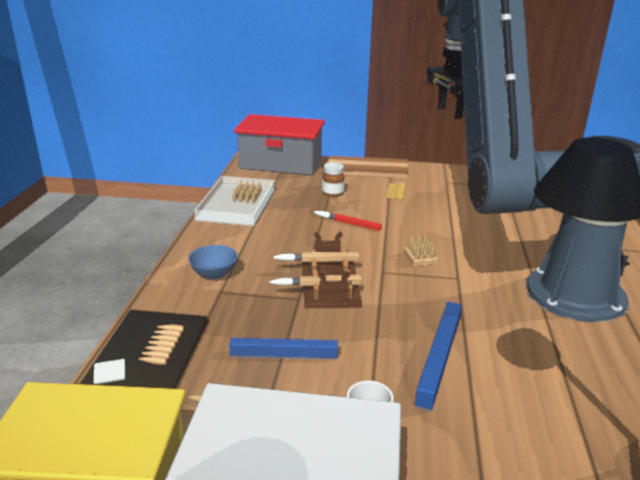

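The top view shows the cradle at about (312,250), the red brush at (413,253) with its tip up, and two blue bars. The smaller bar is at (224,230) and the longer one at (228,327).

```bash
cat > h.py <<'E'
import numpy as np, cv2
from scipy.spatial.transform import Rotation as R
from rig import robot
M={c:robot.camera_model(c) for c in("top","side")}
def ray(c,u,v,z):
    m=M[c];d=R.from_quat(m["orientation"]).apply([(u-m["cx"])/m["fx"],(v-m["cy"])/m["fy"],1.])
    return m["xyz"]+d*(z-m["xyz"][2])/d[2]
def proj(c,P):
    m=M[c];p=R.from_quat(m["orientation"]).inv().apply(np.atleast_2d(P)-m["xyz"])
    return np.c_[p[:,0]/p[:,2]*m["fx"]+m["cx"],p[:,1]/p[:,2]*m["fy"]+m["cy"]]
def blob(c,img,col,near):
    f=img.astype(int);r,g,b=f[...,0],f[...,1],f[...,2]
    k={"red":(r>110)&(g<70)&(b<70),"blue":(b>90)&(r<70)&(b>g+30)}[col].astype(np.uint8)
    n,l,s,ce=cv2.connectedComponentsWithStats(k)
    ok=[i for i in range(1,n) if s[i,4]>60]
    i=min(ok,key=lambda i:np.hypot(*(ce[i]-near)))
    ys,xs=np.where(l==i);return np.c_[xs,ys].astype(np.float32),s[i]
def line(c,img,col,near,z):
    p,s=blob(c,img,col,near);P=np.array([ray(c,u,v,z)[:2] for u,v in p])
    rc=cv2.minAreaRect((P*1000).astype(np.float32));return s,rc,P.mean(0)
E
python3 - <<'E'
from h import *
t=cv2.imread("pics/top0.png")[:,:,::-1];s=cv2.imread("pics/side0.png")[:,:,::-1]
for c,im,n1,n2 in(("top",t,(413,260),(224,230)),("side",s,(355,221),(284,347))):
    print(c,"red",line(c,im,"red",n1,.012),"blue",line(c,im,"blue",n2,.03))
print(line("top",t,"blue",(228,327),.03))
for n,p in(("redtip",(421.5,226)),):print(n,ray("top",*p,.008))
for n,p in(("redtip",(316,213)),):print(n,ray("side",*p,.008))
a=cv2.resize(t[195:285,265:360],None,fx=6,fy=6,interpolation=cv2.INTER_CUBIC)
b=cv2.resize(s[225:315,265:370],None,fx=7,fy=6,interpolation=cv2.INTER_CUBIC)
cv2.imwrite("pics/a.png",a[:,:,::-1]);cv2.imwrite("pics/b.png",b[:,:,::-1])
E
```

```text
top red (array([402, 242,  18,  42, 258], dtype=int32), ((501.89263916015625, -254.85011291503906), (17.77302360534668, 129.93968200683594), 71.21272277832031), array([ 0.5016576, -0.2543989])) blue (array([219, 197,  11,  65, 438], dtype=int32), ((593.6224975585938, 303.3081970214844), (196.02740478515625, 20.51650619506836), 6.777732849121094), array([0.59278454, 0.30332378]))
side red (array([334, 215,  47,  15, 255], dtype=int32), ((502.8930358886719, -247.8988037109375), (31.430131912231445, 132.1947479248047), 70.98540496826172), array([ 0.50211768, -0.24688349])) blue (array([ 231,  339,  106,   19, 1513], dtype=int32), ((593.589111328125, 321.9034423828125), (193.92532348632812, 46.673099517822266), 6.298485279083252), array([0.59239189, 0.32257655]))
(array([181, 311,  95,  32, 913], dtype=int32), ((307.826904296875, 278.1598205566406), (278.3349304199219, 27.364410400390625), 76.99900817871094), array([0.30768361, 0.27690174]))
redtip [ 0.6144932  -0.28977102  0.008     ]
redtip [ 0.61743583 -0.29082794  0.008     ]
```

View pics/a.png

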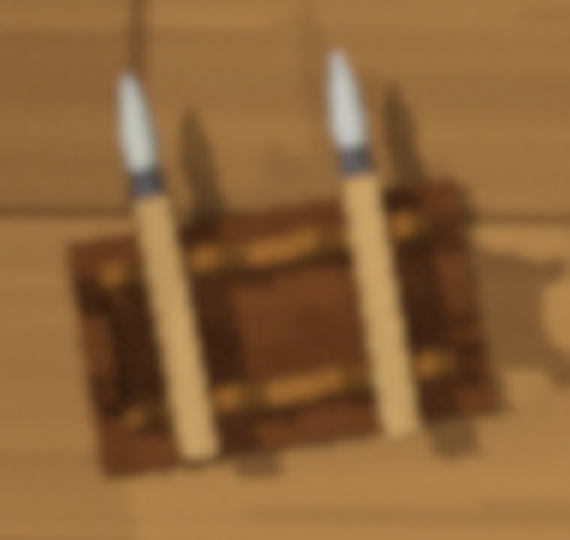

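View pics/b.png

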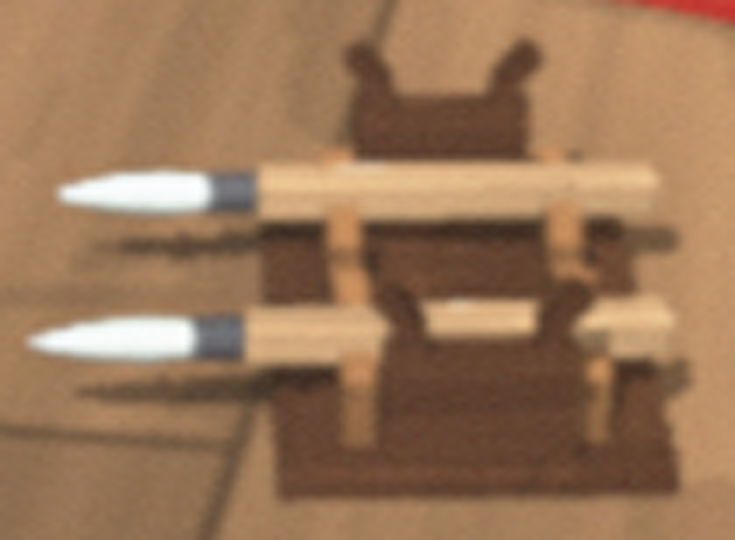

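The crops show the cradle's base corners, with the top corners at about (276,235), (282,274), (348,263) and (342,225). The two pale brushes lie in their slots with tips up in the top view. The middle slot is empty.

```bash
cat >> h.py <<'E'
from scipy.optimize import minimize,least_squares
def box(x,y,yaw,z0,z1,L,W):
    q=np.array([[a,b,c] for a in(-L/2,L/2) for b in(-W/2,W/2) for c in(z0,z1)])
    q[:,:2]=q[:,:2]@np.array([[np.cos(yaw),np.sin(yaw)],[-np.sin(yaw),np.cos(yaw)]])+[x,y];return q
def sil(ims,col,nears,g,dims):
    ms={}
    for c,im in ims.items():
        p,s=blob(c,im,col,nears[c]);m=np.zeros(im.shape[:2],np.float32);m[p[:,1].astype(int),p[:,0].astype(int)]=1;ms[c]=m
    def cost(v):
        e=0
        for c,m in ms.items():
            h=cv2.convexHull(proj(c,box(*(np.array(v)*[.001,.001,.01]),*dims)).astype(np.float32))
            o=np.zeros((480*4,640*4),np.uint8);cv2.fillPoly(o,[np.round(h*4+1.5).astype(int)],1)
            e+=np.abs(cv2.resize(o.astype(np.float32),(640,480),interpolation=cv2.INTER_AREA)-m).sum()/m.sum()
        return e
    r=minimize(cost,g,method="Nelder-Mead",options=dict(initial_simplex=[g,np.add(g,[8,0,0]),np.add(g,[0,8,0]),np.add(g,[0,0,6])],maxiter=120));return r.x,r.fun
E
cat > m.py <<'E'
from h import *
ims={c:cv2.imread(f"pics/{c}0.png")[:,:,::-1] for c in M}
print("red mm,mm,.01rad",sil(ims,"red",dict(top=(413,260),side=(355,221)),[502,-253,-32],(0,.016,.13,.016)))
print("bar",sil(ims,"blue",dict(top=(224,230),side=(284,347)),[593,306,11],(0,.03,.2,.022)))
A=[(68,243),(105,476),(500,410),(462,182)];T=[((a+.5)/6+264.5,(b+.5)/6+194.5) for a,b in A]
S=[((a+.5)/7+264.5,(b+.5)/6+224.5) for a,b in[(280,497),(678,494)]]
lt=[(.06,.1,.012),(-.06,.1,.012),(-.06,-.1,.012),(.06,-.1,.012)];ls=[(.06,.1,0),(-.06,.1,0)]
def w(v,l):
    l=np.array(l);c,s=np.cos(v[2]),np.sin(v[2]);return np.c_[v[0]+c*l[:,0]-s*l[:,1],v[1]+s*l[:,0]+c*l[:,1],l[:,2]]
f=lambda v:np.r_[(proj("top",w(v,lt))-T).ravel(),(proj("side",w(v,ls))-S).ravel()]
r=least_squares(f,[.55,.02,.15]);print("cradle",r.x,r.fun.round(1))
v=r.x
# overlay
for c,(x0,y0,x1,y1) in dict(top=(265,195,360,285),side=(265,225,370,315)).items():
    k=6;o=cv2.resize(ims[c][y0:y1,x0:x1],None,fx=k,fy=k,interpolation=cv2.INTER_CUBIC)
    D=lambda l:cv2.polylines(o,[np.round((proj(c,w(v,l))-[x0,y0]+.5)*k).astype(int)],False,(0,255,0),1)
    D([(.06,.1,.012),(-.06,.1,.012),(-.06,-.1,.012),(.06,-.1,.012),(.06,.1,.012)])
    for y in(-.05,.05):
        for s in(-.008,.008):D([(-.065,y+s,.046),(.065,y+s,.046)])
    for x in(-.035,.035):D([(x,-.013,.03),(x,.013,.03)])
    for y in(-.088,.088):D([(-.026,y,.081),(-.016,y,.066),(-.016,y,.056),(.016,y,.056),(.016,y,.066),(.026,y,.081)])
    cv2.imwrite(f"pics/o_{c}.png",o[:,:,::-1])
a=cv2.imread("pics/o_top.png");b=cv2.imread("pics/o_side.png");h=max(a.shape[0],b.shape[0])
p=np.zeros((h,a.shape[1]+b.shape[1],3),np.uint8);p[:a.shape[0],:a.shape[1]]=a;p[:b.shape[0],a.shape[1]:]=b
cv2.imwrite("pics/o.png",cv2.resize(p,(800,int(800*h/p.shape[1]))))
print("slot",w(v,[(0,0,.03)]))
E
python3 m.py
```

```text
red mm,mm,.01rad (array([ 505.1075454 , -255.34634386,  -31.15208749]), np.float64(0.7475946545600891))
bar (array([597.05765336, 306.69625289,  13.72987196]), np.float64(0.9262596964836121))
cradle [0.53895166 0.0393654  0.17549793] [ 0.4 -0.3  0.   0.1  0.5  0.4  0.2 -0.6 -0.1  0.8  0.3  0.6]
slot [[0.53895166 0.0393654  0.03      ]]
```

View pics/o.png

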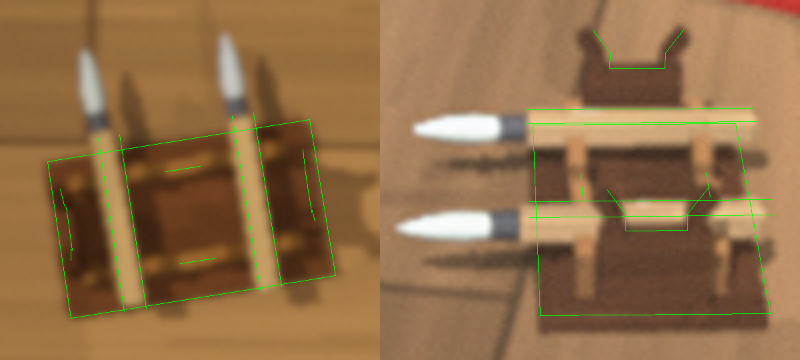

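The overlay fits the cradle well in both views. The brush and bar fits leave large residuals, so I'll check them per camera.

```bash
python3 - <<'E'
from h import *
ims={c:cv2.imread(f"pics/{c}0.png")[:,:,::-1] for c in M}
for c,a,b in(("top",(413,260),(224,230)),("side",(355,221),(284,347))):
    print(c,sil({c:ims[c]},"red",{c:a},[502,-255,-32],(0,.016,.13,.016)),sil({c:ims[c]},"blue",{c:b},[593,306,11.5],(0,.03,.2,.022)))
    for n,P in(("red",box(.502,-.255,-.32,0,.016,.13,.016)),("blue",box(.593,.306,.115,0,.03,.2,.022))):
        q=proj(c,P);print(n,q.min(0).round(1),q.max(0).round(1),blob(c,ims[c],n,a if n=="red" else b)[1])
E
```

```text
top (array([ 502.44102666, -255.162548  ,  -33.65345484]), np.float64(0.1107073649764061)) (array([596.08879418, 306.57615525,  15.53448406]), np.float64(0.42636987566947937))
red [400.8 241.3] [420.  284.5] [402 242  18  42 258]
blue [217.2 196.1] [231.1 263.5] [219 197  11  65 438]
side (array([ 504.09567901, -255.1718107 ,  -31.72145062]), np.float64(0.5843137502670288)) (array([597.11747685, 298.41145833,  10.12803819]), np.float64(0.4579477906227112))
red [333.8 213.1] [382.  231.3] [334 215  47  15 255]
blue [229.5 337.4] [339.  360.2] [ 231  339  106   19 1513]
```

```bash
python3 - <<'E'
s=open('h.py').read()
s=s.replace('(b>90)&(r<70)&(b>g+30)','(b>r+25)&(b>g+12)&(g>=r-10)').replace('(r>110)&(g<70)&(b<70)','(r>60)&(r>2.2*g)&(r>2.2*b)')
open('h.py','w').write(s)
E
python3 - <<'E'
from h import *
ims={c:cv2.imread(f"pics/{c}0.png")[:,:,::-1] for c in M}
N=dict(red=dict(top=(413,260),side=(355,221)),blue=dict(top=(224,230),side=(284,347)))
for n,g,d in(("red",[502,-255,-32],(0,.016,.13,.016)),("blue",[593,304,11.5],(0,.03,.2,.022))):
    for c in M:print(n,c,blob(c,ims[c],n,N[n][c])[1],sil({c:ims[c]},n,N[n],g,d))
    print(sil(ims,n,N[n],g,d))
E
```

```text
red top [402 243  18  41 256] (array([ 502.01014575, -254.72577911,  -33.0072228 ]), np.float64(0.1123046875))
red side [335 214  46  17 311] (array([ 505.8352423 , -255.38929553,  -33.36588616]), np.float64(0.284967839717865))
(array([ 504.12937243, -255.70498971,  -33.42303241]), np.float64(0.41499510407447815))
blue top [218 197  12  65 511] (array([594.33333333, 308.        ,  12.5       ]), np.float64(0.23373287916183472))
blue side [ 229  338  109   20 1978] (array([595.9528611 , 301.74220521,  13.89554342]), np.float64(0.12591633200645447))
(array([595.13497662, 306.06825479,  12.02008791]), np.float64(0.38246065378189087))
```

```bash
cat > go.py <<'E'
import sys
from h import *
o=robot.get_obs();p=o["position"];r=R.from_quat(o["tool_rot"])
x,y,z,yaw=map(float,sys.argv[1:5])
t=R.from_euler("z",yaw)*R.from_euler("x",np.pi)
print("t",o["time"],"pos",p.round(4),"dp",(r.inv().apply(np.array([x,y,z])-p)*1000).round(1),"rot",(r.inv()*t).as_rotvec().round(3),"w",o["grip_width"].round(4),"F",o["ft_force"].round(1))
E
python3 go.py .503 -.255 .1 -.33
```

```text
Traceback (most recent call last):
  File "go.py", line 6, in <module>
    print("t",o["time"],"pos",p.round(4),"dp",(r.inv().apply(np.array([x,y,z])-p)*1000).round(1),"rot",(r.inv()*t).as_rotvec().round(3),"w",o["grip_width"].round(4),"F",o["ft_force"].round(1))
                                                                                                                                            ^^^^^^^^^^^^^^^^^^^^^
AttributeError: 'float' object has no attribute 'round'
```

```bash
sed -i 's/o\["grip_width"\].round(4)/round(o["grip_width"],4)/' go.py; python3 go.py .503 -.255 .1 -.33
```

```text
t 0.5 pos [ 0.2712 -0.563   0.2225] dp [ 342.5 -176.9  122.5] rot [-0.    -0.     0.779] w 0.0868 F [0.4 0.4 0.7]
```

```bash
python3 -m jog '{"dp":[[342.5,-176.9,0],[342.5,-176.9,0],[342.5,-176.9,0],[342.5,-176.9,60],[342.5,-176.9,60],[342.5,-176.9,122.5],[342.5,-176.9,122.5],[342.5,-176.9,122.5],[342.5,-176.9,122.5],[342.5,-176.9,122.5],[342.5,-176.9,122.5],[342.5,-176.9,122.5]],"delta_rot":[[0,0,0.15],[0,0,0.3],[0,0,0.45],[0,0,0.6],[0,0,0.7],[0,0,0.779],[0,0,0.779],[0,0,0.779],[0,0,0.779],[0,0,0.779],[0,0,0.779],[0,0,0.779]],"gripper":[0.5,0.5,0.5,0.5,0.5,0.5,0.5,0.5,0.5,0.5,0.5,0.5]}' 20; python3 go.py .503 -.255 .003 -.33
```

```text
time: 1.7
position: [0.5033, -0.2566, 0.101]
tool_rot: [0.986, -0.165, 0.001, 0.001]
ft_force: [0.7, 0.2, -0.6]
grip_width: 0.0654
grip_force: 0.0
t 1.7 pos [ 0.5033 -0.2566  0.101 ] dp [-1.  -1.6 98. ] rot [ 0.001 -0.002 -0.001] w 0.0654 F [ 0.7  0.2 -0.6]
```

```bash
python3 -m jog '{"dp":[[0,0,40],[0,0,70],[0,0,85],[0,0,92],[0,0,96],[0,0,96],[0,0,96],[0,0,96],[0,0,96],[0,0,96],[0,0,96],[0,0,96]],"delta_rot":[[0,0,0],[0,0,0],[0,0,0],[0,0,0],[0,0,0],[0,0,0],[0,0,0],[0,0,0],[0,0,0],[0,0,0],[0,0,0],[0,0,0]],"gripper":[0.5,0.5,0.5,0.5,0.5,0.5,-1,-1,-1,-1,-1,-1]}' 20; python3 go.py .503 -.255 .15 -.33
```

```text
time: 2.9
position: [0.503, -0.2551, 0.0041]
tool_rot: [0.986, -0.164, 0.0, 0.0]
ft_force: [-1.0, 0.1, -0.4]
grip_width: 0.0253
grip_force: 0.0
t 2.9 pos [ 0.503  -0.2551  0.0041] dp [-1.000e-01 -0.000e+00 -1.459e+02] rot [ 0. -0. -0.] w 0.0253 F [-1.   0.1 -0.4]
```

Still closing; I'll let it finish, then lift.

```bash
python3 -m jog '{"dp":[[0,0,0],[0,0,0],[0,0,0],[0,0,0],[0,0,-10],[0,0,-30],[0,0,-70],[0,0,-110],[0,0,-140],[0,0,-146],[0,0,-146],[0,0,-146]],"delta_rot":[[0,0,0],[0,0,0],[0,0,0],[0,0,0],[0,0,0],[0,0,0],[0,0,0],[0,0,0],[0,0,0],[0,0,0],[0,0,0],[0,0,0]],"gripper":[-1,-1,-1,-1,-1,-1,-1,-1,-1,-1,-1,-1]}' 20; python3 go.py .539 .0394 .15 .1755
```

```text
time: 4.1
position: [0.5021, -0.2544, 0.1491]
tool_rot: [0.986, -0.164, -0.001, -0.001]
ft_force: [-0.4, -0.2, -0.6]
grip_width: 0.0156
grip_force: 20.0
t 4.1 pos [ 0.5021 -0.2544  0.1491] dp [ -60.4 -289.9   -0.5] rot [-0.001  0.002 -0.506] w 0.0156 F [-0.4 -0.2 -0.6]
```

```bash
python3 -m jog '{"dp":[[-6,-30,0],[-16,-75,0],[-25,-120,0],[-35,-165,0],[-44,-210,0],[-52,-250,0],[-58,-275,0],[-60.4,-289.9,0],[-60.4,-289.9,0],[-60.4,-289.9,0],[-60.4,-289.9,0]],"delta_rot":[[0,0,-0.08],[0,0,-0.17],[0,0,-0.26],[0,0,-0.35],[0,0,-0.42],[0,0,-0.48],[0,0,-0.506],[0,0,-0.506],[0,0,-0.506],[0,0,-0.506],[0,0,-0.506]],"gripper":[-1,-1,-1,-1,-1,-1,-1,-1,-1,-1,-1]}' 20; python3 go.py .539 .0394 .07 .1755
python3 - <<'E'
from h import *
a=robot.camera("side");b=robot.camera("top")
cv2.imwrite("pics/c_side.png",a[:,:,::-1]);cv2.imwrite("pics/c_top.png",b[:,:,::-1])
a=cv2.resize(a[150:320,230:400],(400,400));b=cv2.resize(b[170:300,250:380],(400,400))
cv2.imwrite("pics/c.png",np.hstack([a,b])[:,:,::-1])
E
```

```text
time: 5.2
position: [0.5398, 0.0373, 0.1496]
tool_rot: [0.996, 0.087, -0.0, 0.0]
ft_force: [0.3, 0.4, -0.8]
grip_width: 0.016
grip_force: 20.0
t 5.2 pos [0.5398 0.0373 0.1496] dp [-0.4 -2.2 79.6] rot [ 0.     0.001 -0.002] w 0.016 F [ 0.3  0.4 -0.8]
```

View pics/c.png

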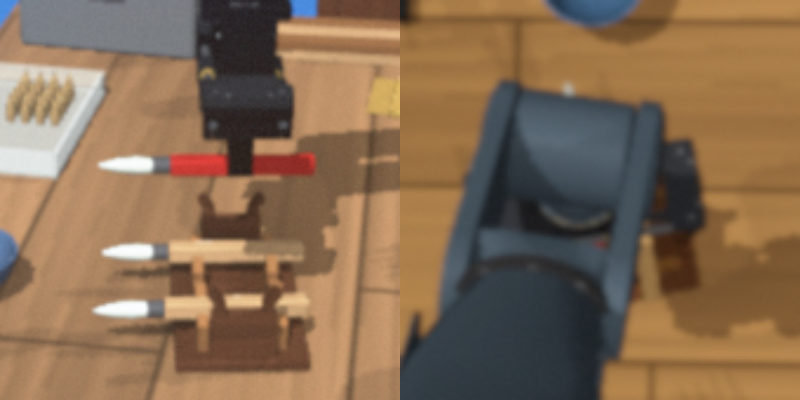

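The brush is held level. Its bristle tip shows at top (304.6,198.6) and side (272.5,219.7), so I'll check the tip against where it should be.

```bash
python3 - <<'E'
from h import *
e=np.array([.539+.129*.985,.0394+.129*.1746,.153])
print(e,proj("top",e),proj("side",e),ray("top",304.2,197.5,.153))
for n in("left","right"):
    y=.05 if n=="left" else -.05
    c,s=np.cos(.1755),np.sin(.1755)
    P=[.539+c*.129-s*y,.0394+s*.129+c*y,.038];print(n,proj("top",P),proj("side",P))
E
```

```text
[0.666065  0.0619234 0.153    ] [[303.09725387 195.90706713]] [[270.87757232 221.15472459]] [0.66160912 0.05878856 0.153     ]
left [[288.62832058 208.1514594 ]] [[271.42211451 280.27784895]]
right [[321.70226679 202.89221755]] [[272.55372289 256.82752275]]
```

```bash
python3 -m jog '{"dp":[[0,0,30],[0,0,60],[0,0,80],[0,0,90],[0,0,95],[0,0,95]],"delta_rot":[[0,0,0],[0,0,0],[0,0,0],[0,0,0],[0,0,0],[0,0,0]],"gripper":[-1,-1,-1,-1,-1,-1]}' 20; python3 go.py .539 .0394 .034 .1755
python3 - <<'E'
from h import *
a=robot.camera("side");b=robot.camera("top")
a=cv2.resize(a[200:320,250:370],(400,400));b=cv2.resize(b[180:300,250:370],(400,400))
cv2.imwrite("pics/d.png",np.hstack([a,b])[:,:,::-1])
E
```

```text
time: 5.9
position: [0.5401, 0.0383, 0.055]
tool_rot: [0.996, 0.087, -0.0, 0.0]
ft_force: [0.1, -0.1, -0.6]
grip_width: 0.0157
grip_force: 20.0
t 5.9 pos [0.5401 0.0383 0.055 ] dp [-0.8 -1.3 21. ] rot [ 0.  0. -0.] w 0.0157 F [ 0.1 -0.1 -0.6]
```

View pics/d.png

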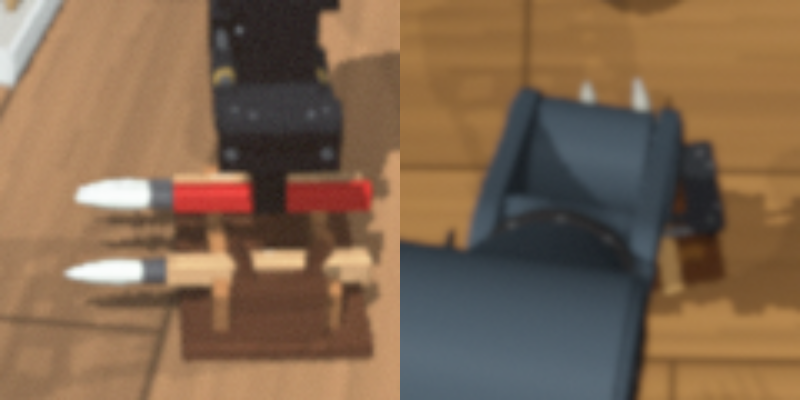

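Red sits between its neighbours and stays level, with its tip at top (306,205), about 2–3 mm toward −y. I'll nudge it and lower it slowly.

```bash
python3 -m jog '{"dp":[[-0.5,-2,0],[-0.5,-2,2],[-0.5,-2,4],[-0.5,-2,6],[-0.5,-2,8],[-0.5,-2,10],[-0.5,-2,12],[-0.5,-2,14],[-0.5,-2,16],[-0.5,-2,17],[-0.5,-2,18],[-0.5,-2,18]],"delta_rot":[[0,0,-0.01],[0,0,-0.02],[0,0,-0.02],[0,0,-0.02],[0,0,-0.02],[0,0,-0.02],[0,0,-0.02],[0,0,-0.02],[0,0,-0.02],[0,0,-0.02],[0,0,-0.02],[0,0,-0.02]],"gripper":[-1,-1,-1,-1,-1,-1,-1,-1,-1,-1,-1,-1]}' 20; python3 go.py .539 .0394 .034 .1755
```

```text
time: 7.2
position: [0.539, 0.0406, 0.0369]
tool_rot: [0.995, 0.098, -0.0, -0.0]
ft_force: [0.6, -0.6, -0.8]
grip_width: 0.0158
grip_force: 20.0
t 7.2 pos [0.539  0.0406 0.0369] dp [-0.2  1.2  2.9] rot [-0.    0.    0.02] w 0.0158 F [ 0.6 -0.6 -0.8]
```

```bash
python3 -m jog '{"dp":[[0,0,1],[0,0,2],[0,0,2.5],[0,0,3],[0,0,3],[0,0,3]],"delta_rot":[[0,0,0],[0,0,0],[0,0,0],[0,0,0],[0,0,0],[0,0,0]],"gripper":[-1,-1,-1,-1,-1,-1]}' 20; python3 go.py .539 .0394 .034 .1755
```

```text
time: 7.8
position: [0.539, 0.0406, 0.0341]
tool_rot: [0.995, 0.098, -0.0, -0.0]
ft_force: [-1.4, -0.7, 0.2]
grip_width: 0.0159
grip_force: 20.0
t 7.8 pos [0.539  0.0406 0.0341] dp [-0.3  1.2  0.1] rot [-0.    0.    0.02] w 0.0159 F [-1.4 -0.7  0.2]
```

```bash
python3 -m jog '{"dp":[[0,0,0.5],[0,0,0.7],[0,0,0.7],[0,0,0.7],[0,0,0.7],[0,0,0.7],[0,0,0.7],[0,0,0.7]],"delta_rot":[[0,0,0],[0,0,0],[0,0,0],[0,0,0],[0,0,0],[0,0,0],[0,0,0],[0,0,0]],"gripper":[-1,-1,-0.6,-0.4,-0.3,-0.3,-0.3,-0.3]}' 20; python3 go.py .539 .0394 .15 .12
```

```text
time: 8.6
position: [0.539, 0.0406, 0.0333]
tool_rot: [0.995, 0.098, -0.0, -0.0]
ft_force: [-0.4, -0.2, -1.0]
grip_width: 0.0302
grip_force: 0.0
t 8.6 pos [0.539  0.0406 0.0333] dp [  -0.3    1.2 -116.7] rot [-0.     0.     0.076] w 0.0302 F [-0.4 -0.2 -1. ]
```

Lift straight up, then go to a point above the bar.

```bash
python3 -m jog '{"dp":[[0,0,-5],[0,0,-15],[0,0,-40],[0,0,-80],[0,0,-110],[0,0,-117],[0,0,-117],[0,0,-117]],"delta_rot":[[0,0,0],[0,0,0],[0,0,0],[0,0,0],[0,0,0],[0,0,0],[0,0,0],[0,0,0]],"gripper":[-0.3,-0.3,-0.3,-0.3,-0.3,0.2,0.4,0.4]}' 20; python3 go.py .595 .304 .1 .12
```

```text
time: 9.4
position: [0.5382, 0.0407, 0.1498]
tool_rot: [0.995, 0.098, -0.001, -0.0]
ft_force: [-0.1, 0.5, -0.6]
grip_width: 0.0467
grip_force: 0.0
t 9.4 pos [0.5382 0.0407 0.1498] dp [ 107.1 -247.1   49.7] rot [-0.     0.002  0.076] w 0.0467 F [-0.1  0.5 -0.6]
```

```bash
python3 -m jog '{"dp":[[15,-35,0],[35,-80,0],[55,-125,0],[75,-170,0],[90,-210,0],[102,-235,20],[107,-247,40],[107,-247,50],[107,-247,50],[107,-247,50],[107,-247,50]],"delta_rot":[[0,0,0],[0,0,0.02],[0,0,0.04],[0,0,0.06],[0,0,0.076],[0,0,0.076],[0,0,0.076],[0,0,0.076],[0,0,0.076],[0,0,0.076],[0,0,0.076]],"gripper":[0.4,0.4,0.4,0.4,0.4,0.4,0.4,0.4,0.4,0.4,0.4]}' 20; python3 go.py .595 .304 .012 .12
python3 - <<'E'
from h import *
a=robot.camera("side");b=robot.camera("top")
a=cv2.resize(a[220:380,210:370],(400,400));b=cv2.resize(b[170:300,210:340],(400,400))
cv2.imwrite("pics/e.png",np.hstack([a,b])[:,:,::-1])
E
```

```text
time: 10.5
position: [0.5965, 0.3027, 0.1011]
tool_rot: [0.998, 0.059, 0.0, -0.0]
ft_force: [0.1, -0.4, -0.1]
grip_width: 0.0611
grip_force: 0.0
t 10.5 pos [0.5965 0.3027 0.1011] dp [-1.5 -1.5 89.1] rot [-0.    -0.001 -0.002] w 0.0611 F [ 0.1 -0.4 -0.1]
```

View pics/e.png

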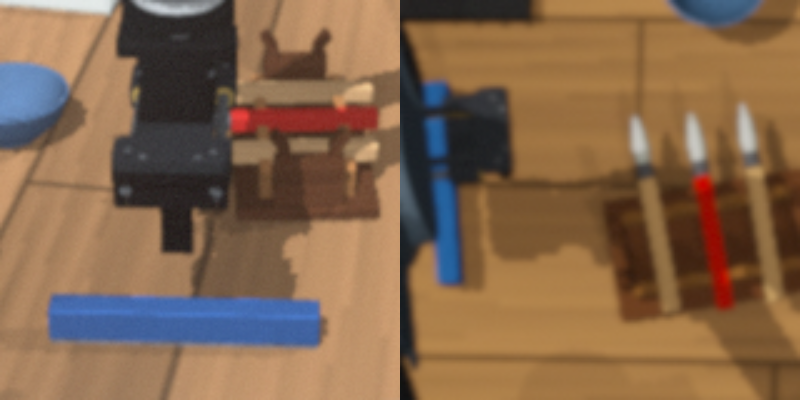

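The red brush sits in the middle slot between its neighbours, with its tip at about (694,118) in line with theirs. The gripper is over the bar, so next comes the descent and grasp.

```bash
python3 -m jog '{"dp":[[0,0,30],[0,0,60],[0,0,75],[0,0,83],[-1,0,87],[-1,0,87],[-1,0,87],[-1,0,87],[-1,0,87],[-1,0,87],[-1,0,87],[-1,0,87]],"delta_rot":[[0,0,0],[0,0,0],[0,0,0],[0,0,0],[0,0,0],[0,0,0],[0,0,0],[0,0,0],[0,0,0],[0,0,0],[0,0,0],[0,0,0]],"gripper":[0.4,0.4,0.4,0.4,0.4,0,-1,-1,-1,-1,-1,-1]}' 30; python3 -m jog '{"dp":[[0,0,0],[0,0,0],[0,0,0],[0,0,0],[0,0,-10],[0,0,-30],[0,0,-70],[0,0,-110],[0,0,-138],[0,0,-138],[0,0,-138],[0,0,-138]],"delta_rot":[[0,0,0],[0,0,0],[0,0,0],[0,0,0],[0,0,0],[0,0,0],[0,0,0],[0,0,0],[0,0,0],[0,0,0],[0,0,0],[0,0,0]],"gripper":[-1,-1,-1,-1,-1,-1,-1,-1,-1,-1,-1,-1]}' 30; python3 go.py .539 .0394 .16 1.746
```

```text
time: 11.8
position: [0.5952, 0.304, 0.0138]
tool_rot: [0.998, 0.06, 0.0, -0.0]
ft_force: [0.2, 0.7, 2.5]
grip_width: 0.0216
grip_force: 30.0
time: 13.0
position: [0.5932, 0.3028, 0.149]
tool_rot: [0.998, 0.06, -0.002, 0.001]
ft_force: [-0.2, 0.1, -1.7]
grip_width: 0.0215
grip_force: 30.0
t 13.0 pos [0.5932 0.3028 0.149 ] dp [-85.3 255.1 -10.3] rot [-0.003  0.005 -1.626] w 0.0215 F [-0.2  0.1 -1.7]
```

```bash
python3 -m jog '{"dp":[[-5,15,-2],[-14,40,-5],[-22,65,-10],[-30,90,-10],[-39,115,-10],[-47,140,-10],[-55,165,-10],[-64,190,-10],[-72,215,-10],[-80,238,-10],[-85,255,-10],[-85,255,-10]],"delta_rot":[[0,0,-0.1],[0,0,-0.24],[0,0,-0.38],[0,0,-0.52],[0,0,-0.66],[0,0,-0.8],[0,0,-0.94],[0,0,-1.08],[0,0,-1.22],[0,0,-1.36],[0,0,-1.5],[0,0,-1.626]],"gripper":[-1,-1,-1,-1,-1,-1,-1,-1,-1,-1,-1,-1]}' 30;python3 -m jog '{"dp":[[0,0,0],[0,0,0],[0,0,0],[0,0,0]],"delta_rot":[[0,0,0],[0,0,0],[0,0,0],[0,0,0]],"gripper":[-1,-1,-1,-1]}' 30; python3 go.py .539 .0394 .1 1.746
python3 - <<'E'
from h import *
a=robot.camera("side");b=robot.camera("top")
cv2.imwrite("pics/f_top.png",b[:,:,::-1]);cv2.imwrite("pics/f_side.png",a[:,:,::-1])
a=cv2.resize(a[150:320,230:400],(400,400));b=cv2.resize(b[180:300,250:370],(400,400))
cv2.imwrite("pics/f.png",np.hstack([a,b])[:,:,::-1])
E
```

```text
time: 14.2
position: [0.5392, 0.0381, 0.1592]
tool_rot: [0.642, 0.767, -0.002, -0.002]
ft_force: [0.0, 0.6, -1.5]
grip_width: 0.0219
grip_force: 30.0
time: 14.6
position: [0.5408, 0.0407, 0.161]
tool_rot: [0.643, 0.766, -0.0, -0.0]
ft_force: [0.1, 0.5, -2.4]
grip_width: 0.0219
grip_force: 30.0
t 14.6 pos [0.5408 0.0407 0.161 ] dp [-1. -2. 61.] rot [-0.001 -0.    -0.   ] w 0.0219 F [ 0.1  0.5 -2.4]
```

View pics/f.png

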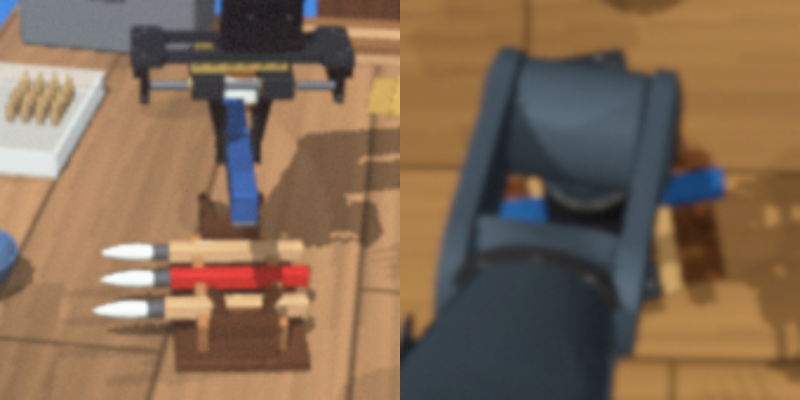

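The three brushes are level. The bar hangs over the cradle with its ends at side (333,244) and top (347,235). I'll compute the bar's actual offset.

```bash
python3 - <<'E'
from h import *
c,s=np.cos(1.746),np.sin(1.746);o=np.array([.5408,.0407])
loc=lambda p:((p[:2]-o)@np.array([[c,-s],[s,c]])*1000).round(1)
print("side near end",loc(ray("side",332.4,244,.147)))
im=cv2.imread("pics/f_top.png")[:,:,::-1];f=im.astype(int)
k=((f[...,2]>f[...,0]+40)&(f[...,2]>f[...,1]+30)&(f[...,2]>90));ys,xs=np.where(k);q=(ys>215)&(ys<255)&(xs>275)&(xs<355);xs,ys=xs[q],ys[q]
P=np.array([ray("top",u,v,.177)[:2] for u,v in zip(xs,ys)]);L=np.array([loc(p) for p in P]);print("top",len(L),L.min(0),L.max(0))
for lo,hi in((-110,-80),(-80,-50),(0,60),(60,110)):
    m=(L[:,0]>lo)&(L[:,0]<hi)
    if m.any():print(lo,m.sum(),L[m].min(0),L[m].mean(0).round(1),L[m].max(0))
E
```

```text
side near end [89.8 -2.8]
top 212 [-99.1 -10.2] [79.2 10.8]
-110 56 [-99.1  -9.9] [-89.5   0.4] [-80.3  10.8]
-80 72 [-79.9  -9.4] [-67.    1.6] [-51.   10.6]
0 42 [43.9 -8.5] [52.   0.5] [59.7  9.6]
60 41 [ 60.4 -10.2] [69.5 -2.7] [79.2  4.8]
```

```bash
python3 -m jog '{"dp":[[-0.5,-1,10],[-0.5,-1.5,30],[-0.5,-1.5,50],[-0.5,-1.5,60],[-0.5,-1.5,65],[-0.5,-1.5,65],[-0.5,-1.5,65],[-0.5,-1.5,65]],"delta_rot":[[0,0,0],[0,0,0],[0,0,0],[0,0,0],[0,0,0],[0,0,0],[0,0,0],[0,0,0]],"gripper":[-1,-1,-1,-1,-1,-1,-1,-1]}' 30; python3 go.py .539 .0394 .0698 1.746
python3 - <<'E'
from h import *
a=robot.camera("side");cv2.imwrite("pics/g_side.png",a[:,:,::-1])
b=robot.camera("top")
a=cv2.resize(a[210:310,280:380],(500,500),interpolation=cv2.INTER_CUBIC);b=cv2.resize(b[200:290,260:350],(300,300))
p=np.zeros((500,800,3),np.uint8);p[:,:500]=a;p[:300,500:]=b
cv2.imwrite("pics/g.png",p[:,:,::-1])
E
```

```text
time: 15.5
position: [0.5404, 0.0394, 0.0971]
tool_rot: [0.643, 0.766, 0.001, 0.001]
ft_force: [-0.4, 0.9, -1.7]
grip_width: 0.022
grip_force: 30.0
t 15.5 pos [0.5404 0.0394 0.0971] dp [ 0.2 -1.4 27.3] rot [ 0.002  0.001 -0.   ] w 0.022 F [-0.4  0.9 -1.7]
```

View pics/g.png

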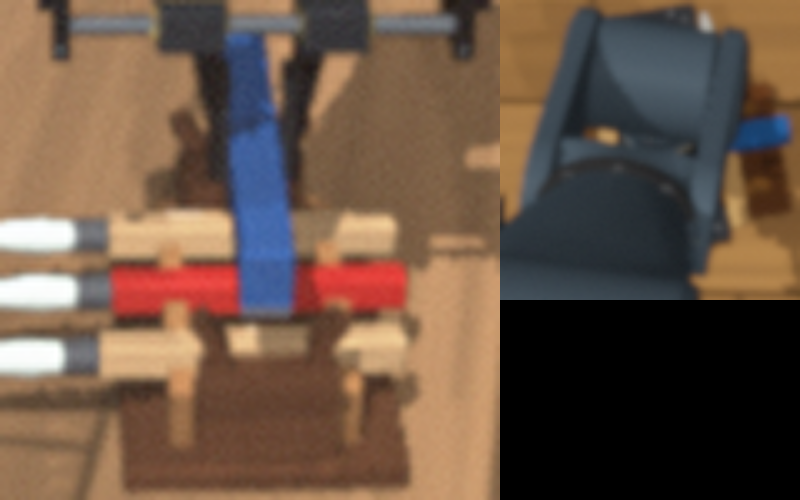

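The bar end (267,313) is centred over the near fork, whose tips are at about (205,325) and (330,325). I'll lower it slowly.

```bash
python3 -m jog '{"dp":[[0,-0.5,3],[0,-0.5,6],[0,-0.5,9],[0,-0.5,12],[0,-0.5,15],[0,-0.5,18],[0,-0.5,20],[0,-0.5,22],[0,-0.5,23],[0,-0.5,23.5],[0,-0.5,23.5],[0,-0.5,23.5]],"delta_rot":[[0,0,0],[0,0,0],[0,0,0],[0,0,0],[0,0,0],[0,0,0],[0,0,0],[0,0,0],[0,0,0],[0,0,0],[0,0,0],[0,0,0]],"gripper":[-1,-1,-1,-1,-1,-1,-1,-1,-1,-1,-1,-1]}' 30; python3 go.py .539 .0394 .0698 1.746
```

```text
time: 16.8
position: [0.5392, 0.0394, 0.0729]
tool_rot: [0.643, 0.766, 0.0, 0.0]
ft_force: [-0.9, -1.5, -3.0]
grip_width: 0.0217
grip_force: 30.0
t 16.8 pos [0.5392 0.0394 0.0729] dp [ 0.  -0.2  3.1] rot [ 0.  0. -0.] w 0.0217 F [-0.9 -1.5 -3. ]
```

```bash
python3 -m jog '{"dp":[[0,0,1],[0,0,2],[0,0,2.6],[0,0,3.1],[0,0,3.5],[0,0,3.5],[0,0,3.5]],"delta_rot":[[0,0,0],[0,0,0],[0,0,0],[0,0,0],[0,0,0],[0,0,0],[0,0,0]],"gripper":[-1,-1,-1,-1,-1,-1,-1]}' 30; python3 go.py .539 .0394 .0698 1.746
```

```text
time: 17.5
position: [0.5391, 0.0394, 0.0697]
tool_rot: [0.643, 0.766, 0.0, 0.0]
ft_force: [-1.0, -0.1, 4.1]
grip_width: 0.0221
grip_force: 30.0
t 17.5 pos [0.5391 0.0394 0.0697] dp [ 0.  -0.1 -0.1] rot [ 0.  0. -0.] w 0.0221 F [-1.  -0.1  4.1]
```

Contact shows: force rose from −2 N to +4 N at the expected height. Release and lift.

```bash
python3 -m jog '{"dp":[[0,0,0],[0,0,0],[0,0,0],[0,0,0],[0,0,0],[0,0,-5],[0,0,-20],[0,0,-50],[0,0,-90],[0,0,-120],[0,0,-120],[0,0,-120]],"delta_rot":[[0,0,0],[0,0,0],[0,0,0],[0,0,0],[0,0,0],[0,0,0],[0,0,0],[0,0,0],[0,0,0],[0,0,0],[0,0,0],[0,0,0]],"gripper":[-0.4,-0.2,0,0,0,0,0,0,0,0,0,0]}' 30; python3 -m jog '{"dp":[[-30,0,0],[-70,0,0],[-120,0,0],[-170,0,0],[-200,0,0],[-200,0,0],[-200,0,0]],"delta_rot":[[0,0,0],[0,0,0],[0,0,0],[0,0,0],[0,0,0],[0,0,0],[0,0,0]],"gripper":[0,0,0,0,0,0,0]}'
python3 - <<'E'
from h import *
a=robot.camera("side");b=robot.camera("top")
a=cv2.resize(a[220:320,260:370],(440,400),interpolation=cv2.INTER_CUBIC);b=cv2.resize(b[190:290,260:350],(360,400),interpolation=cv2.INTER_CUBIC)
cv2.imwrite("pics/z.png",np.hstack([a,b])[:,:,::-1])
E
```

```text
time: 18.7
position: [0.5393, 0.0394, 0.1902]
tool_rot: [0.643, 0.766, 0.0, 0.001]
ft_force: [-1.1, 0.4, -0.1]
grip_width: 0.0432
grip_force: 0.0
time: 19.4
position: [0.5726, -0.1574, 0.1874]
tool_rot: [0.643, 0.766, -0.0, -0.002]
ft_force: [-0.1, 0.4, -0.3]
grip_width: 0.0435
grip_force: 0.0
```

View pics/z.png

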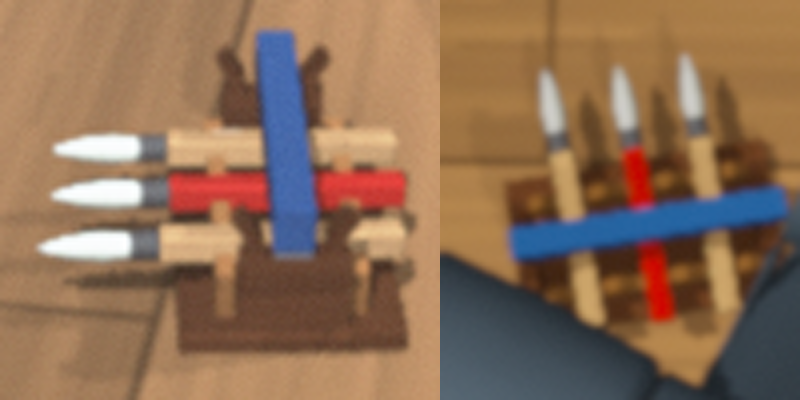

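The bar is down in both forks with all three brushes seated. I'll check its centring numerically before handing in.

```bash
python3 - <<'E'
from h import *
for c,z in(("top",(304,245)),("side",(331,260))):
    im=robot.camera(c);p,s=blob(c,im,"blue",np.array(z))
    P=np.array([ray(c,u,v,.086)[:2] for u,v in p]);a=.1755
    L=(P-[.539,.0394])@np.array([[np.cos(a),-np.sin(a)],[np.sin(a),np.cos(a)]])*1000
    print(c,s,L.min(0).round(1),L.max(0).round(1),L.mean(0).round(1))
E
```

```text
top [278 237  70  18 604] [ -13.7 -102. ] [13.  96.7] [-0.7 -2.1]
side [324 228  16  56 586] [-10.3 -97.9] [ 14.6 139.3] [ 2.3 28.7]
```

Offset is about 2 mm in length and under 1 mm across, so the bar is well centred.

```bash
python3 -c "
from rig import robot
print(robot.hand_in())"
```

```text
the job is handed in; nothing more can be done
None
```

The job is handed in at about 20 s of the 53 s allowed: the red brush is seated in the middle slot level with its neighbours, and the smaller blue bar rests in both forks, about 2 mm off centre.

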